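# Post an empty bottle in the waste box and ease its spring flap shut

### The arm

A 6-joint arm with a two-finger parallel gripper is mounted at the origin on a cart in front of the work surface, level with it; the furniture and walls round the work are solid. World frame = base frame: x ahead of the robot, y to its left, z up, the work surface at z = 0. Lengths are in m, angles in rad, forces in N, time in s.
With the tool pointing down it reaches from about 0.225 to 0.875 m from the base axis. Payload 3.4 kg.
Tool frame: the origin (TCP) lies on the centre line of the jaws, within the pads' length; the fingertips stand 22 mm ahead of it and the grasp point (between the pads) lies 3 mm ahead of it; z points along the fingers, y is the line along which they close (so a half turn about z gives the same grasp; the last joint's range is limited). The gripper opens to 85 mm and grips with 20 to 120 N. Pads are 22 mm wide; open, the fingers measure 114 mm over their backs; the gripper's body (76 mm by 85 mm) begins 54 mm behind the grasp point. The pads swing forward as they close: fully open they stand 13 mm farther back than shut.
Start: joints at [-1.37, 0.276, 1.505, -0, 1.361, -0.121], TCP at [0.182, -0.546, 0.253] pointing down, gripper open.
Joint ranges: [-2.89, 2.89], [-0.75, 2.08], [0.22, 2.7], [-1.18, 4.32], [0.11, 2.71], [-2.7, 2.7]. Speed limits (rad/s): [2.57, 2.57, 3.14, 3.14, 3.14, 3.14].

### API

Orientations are given as a unit quaternion [w, x, y, z].
In Python, from rig import manip gives the robot as it stands.
- The arm moves only by the shell command python3 steer.py 'ROWS' [OPENING] [FORCE]. ROWS is a JSON list of rows, 1 to 5 of them, each an object with the fields tx, ty, tz (the shift in units of 100 mm), rz (a turn about the tool's z in units of 0.25 rad); a field left out counts as zero; each row shifts and turns the commanded pose from where the row before left it, along the tool's axes as they then stand; what a row does not reach is not made up. A row lasts 1/12 s, in which the tool goes at most 0.0417 m and 0.125 rad, less where a joint would pass 70% of its speed; a pose out of reach is approached as far as the arm can. OPENING is the finger opening in m, set as the command begins (- or left out keeps the last). The fingers move at their own pace and stop on an object; FORCE is the grip in N (left out, the last holds). Time passes only in rows, so rows that do not move let the fingers close. It prints the time, the measured TCP pose, the force, the opening and the grip force at its end. Input that does not fit is refused with a message, and nothing moves.
- manip.get_state(): the state, without advancing time (a new reading comes with each control period).
- manip.get_image(name): name is "scene" or "top" or "wrist"; returns a dict with "img" (480x640x3 uint8, red, green, blue), "camera_matrix" (3x3 intrinsics, pixels), "T" (4x4, takes a point from camera to world coordinates); the wrist camera has in their place "hand_eye" (4x4, takes a point from camera to tool coordinates, whose origin is the TCP and whose axes are the flange's). Camera axes: x right, y down, z forward; pixel columns grow to the right and rows downward; lengths in m; the calibration is good to about 2 mm. A picture is of the moment at which its call begins: read the wrist's pose just before it. There is no depth.
- manip.sign_off(): hands the job in; it is judged then, once.
The state is a dict: "clock": time; "qpos": joint angles; "qd": joint speeds; "effort": joint torques, N m; "position": TCP position; "ee_rot": TCP orientation; "contact_force": force on the tool from outside, world axes, zero at the start; "moment": the same for the moment, N m; "width": finger opening in m; "gripper_force": force on a finger pad.
Only numpy, scipy, OpenCV 4.12 (cv2) and the standard library are available. Lean on these libraries where they do the work, as an engineer would, in place of code of your own. Each camera call takes 0.05 s, during which the arm holds its last target. There are 200 camera calls.

### The job

The amber dropper bottle is empty: take it to the grey waste box, whose yellow flap stands open, and push it in through the mouth and right past the sprung inner gate, so that it drops inside and the gate closes behind it. Then ease the flap down, by its steel pull bar, until it is fully shut: once past its tipping point a spring pulls it closed, so hold it back all the way and never let it slam. Leave the other things on the bench where they are.

Things in the scene. Friction and masses are not known exactly. Their poses are not given: they have to be found in the camera images.
- bottle_primer: empty amber dropper bottle, 55 g, upright on the bench in one of three places (the white jar and white tape roll hold the others): body 34 mm wide, shoulder up to 62 mm, black cap 20 mm wide from 62 to 76 mm, thin nozzle to 88 mm. It can be taken by the cap from above. Origin: centre of its underside; z up its axis
- waste_box: grey sheet-steel waste box, fixed, 190 (x) x 160 (y) x 189 mm high; x points to its back, z up. Origin: on the bench under its middle; walls at x = -100 and +90 mm. Front wall 140 mm high; from there the top leans back, rising at 26 degrees, and holds the mouth. Behind the mouth it is hollow down to its floor, 7 mm above the bench
- mouth (a point): centre of the mouth, at x = -55, z = 162 mm in the box's frame, axes as the box's. The mouth is 64 mm high along the leaning face, 124 mm wide (y). The way in is square to the face, 26 degrees off vertical: along (0.44, 0, -0.90) in the box's frame, down and to the back, with a 48 mm slide along its front side. The open flap blocks a hand coming straight down
- gate (a joint): inner gate, plate 118 x 62 mm, closing the mouth 14 mm below its face; hung on the mouth's back edge, swings inward only. 0 = closed, 1.35 rad = open. A spring shuts it (1.5 to 3.5 N to push at its middle), so a bottle laid on it stays outside. When the bottle's nozzle is about 25 mm below the face it can be let go and drops in; else push it on
- flap (a joint): yellow flap, plate 98 mm long, 150 mm wide. 0 = shut on the leaning face; 1.90 rad = open as at the start, nearly upright, leaning 7 degrees to the front. A spring strut on its left side holds it open above 1.68 rad (0.8 N at the bar) and pulls it shut below (up to 3.4 N at the bar); left alone it slams. Shut, the spring keeps it shut
- flap_hinge (a point): middle of the flap's hinge line, which runs along the box's y axis, at x = -10, z = 189 mm in the box's frame; axes parallel to the box's
- flap_bar (a point): middle of the flap's round steel pull bar, 10 mm thick, parallel to the hinge, 142 mm from it in the flap's plane: about 330 mm above the bench when open; shut, 127 mm up and 38 mm in front of the box. Straight for 76 mm; a free gap of 35 mm to the plate's edge lets a finger pass on either side; fingers pinching it can turn about it
- jar_beads: white lidded jar, 47 mm across, 45 mm high; bystander, to be left alone. Origin: centre of its underside
- tape_white: roll of white tape lying flat, 52 mm across, 18 mm high; bystander. Origin: centre of its underside
- uv_meter: grey hand-held light meter with red and grey keys, 105 x 58 x 23 mm, lying in front; bystander. Origin: centre of its underside
- caliper: caliper lying flat, 56 x 156 x 12 mm; bystander. Origin: centre of its underside

How it is judged:
On the way:
1. the bottle is inside the waste box and the inner gate has closed behind it (x of bottle_primer in the frame of waste_box between -0.1 and 0.092 m and y of bottle_primer in the frame of waste_box between -0.08 and 0.08 m and z of bottle_primer in the frame of waste_box below 0.105 m and value of joint gate below 0.08 rad), for 0.2 s.
At the end, for the whole second after the job is handed in: the bottle lies at rest inside the waste box, the inner gate is closed (within 0.08 rad) and the flap is shut (within 0.04 rad) (all of step 1 and value of joint flap below 0.04 rad and linear speed of bottle_primer below 0.03 m/s); the robot touches nothing.
It fails at once if the flap slams: it swings toward shut faster than 2 rad/s while more than 0.06 rad (8 mm at the bar) open (velocity of joint flap below -2 rad/s and value of joint flap above 0.06 rad).
It fails at once if a bystander (jar, tape roll, light meter or caliper) is moved by more than 30 mm (distance of any of jar_beads, tape_white, uv_meter, caliper from where it was at the start of the episode above 0.03 m).
It also fails if it takes over 72 s, if anything falls off the work surface, if the arm or the gripper's body presses on something with over 40 N, if the wrist force passes 120 N, or if a joint passes its speed limit or range.

## Working session

There is one attempt and no reset: what is moved stays moved. The work goes in short steps, Python scripts to look and compute and a shell command to move; the robot and the scene stay as the last step left them, time stands still between calls to the robot, and variables do not carry over. Pictures are saved under pics/ and viewed, at most 10 in all, crops included, and the job is handed in when it is done.

```bash
ls; mkdir -p pics
python3 - <<'E'
from rig import manip
import cv2,numpy as np
s=manip.get_state();print(s)
for n in("scene","top"):
    d=manip.get_image(n);cv2.imwrite(f"pics/{n}0.png",d["img"][:,:,::-1]);print(n,d["camera_matrix"],d["T"])
d=manip.get_image("wrist");print(d["camera_matrix"],d["hand_eye"]);cv2.imwrite("pics/w0.png",d["img"][:,:,::-1])
E
```

```text
pics
rig.py
steer.py
{'clock': 0.0, 'qpos': array([-1.36998085e+00,  2.76639696e-01,  1.50615383e+00, -1.18925762e-05,
        1.36071811e+00, -1.20993283e-01]), 'qd': array([ 0.00028327, -0.00224894,  0.00036502,  0.00105482, -0.00030026,
       -0.00143627]), 'effort': array([-4.86718782e-04, -4.16783559e+01, -2.45805073e+01, -1.39917292e-04,
        1.10532218e-02, -1.12477989e-05]), 'position': array([ 0.18175695, -0.5449903 ,  0.25240595]), 'ee_rot': array([-9.58498223e-04,  9.87082142e-01,  1.60212124e-01, -4.40940376e-05]), 'contact_force': array([-0.28778534,  0.26032688,  0.14569771]), 'moment': array([-0.04131651, -0.02514562, -0.01471788]), 'gripper_force': 0.0, 'width': 0.08549236621907881}
scene [[438.83417116   0.         329.39509726]
 [  0.         438.83417116 237.20384742]
 [  0.           0.           1.        ]] [[-0.57059299 -0.57544113  0.58591052 -0.00340513]
 [-0.82109178  0.41297844 -0.39402677  0.57841428]
 [-0.0152292  -0.70591523 -0.70813259  0.73390993]
 [ 0.          0.          0.          1.        ]]
top [[618.6433695    0.         322.53069483]
 [  0.         618.6433695  233.50365423]
 [  0.           0.           1.        ]] [[-0.01065864 -0.99815943  0.05970041  0.43928419]
 [-0.99994015  0.01078688  0.00182604  0.25106016]
 [-0.00246666 -0.05967737 -0.99821467  1.04234457]
 [ 0.          0.          0.          1.        ]]
[[409.08895367   0.         316.35135379]
 [  0.         409.08895367 236.63707685]
 [  0.           0.           1.        ]] [[-2.75817215e-04 -9.55487342e-01 -2.95031969e-01  7.45397730e-02]
 [ 9.99999962e-01 -2.55613519e-04 -1.07045083e-04  9.48492120e-04]
 [ 2.68660623e-05 -2.95031987e-01  9.55487376e-01 -1.21288429e-01]
 [ 0.00000000e+00  0.00000000e+00  0.00000000e+00  1.00000000e+00]]
```
View pics/scene0.png

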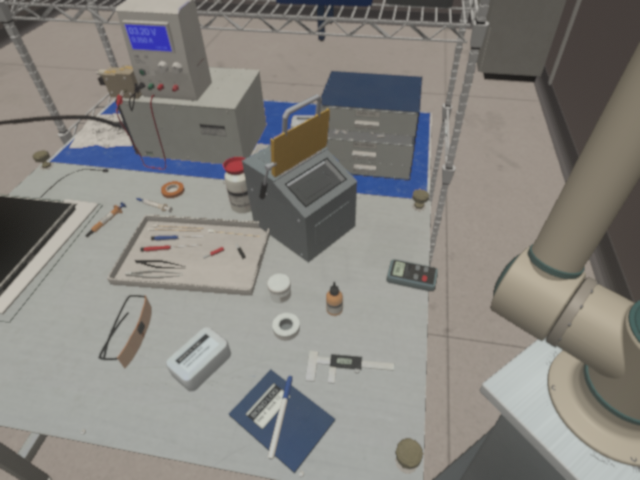

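View pics/top0.png

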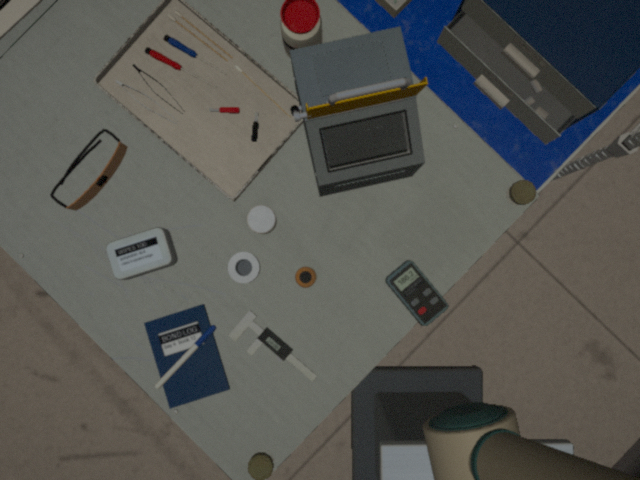

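The scene view shows the bottle at about (334,300), with its nozzle tip near (335,284), and the box at about (303,200) with the flap open. The top view shows the bottle at (306,277), the jar at (261,220), the tape at (244,267), the meter at (416,293) and the caliper at (272,345). The mouth is at about (366,140) and the flap edge runs (305,110)-(427,85).

Run:
```python
import cv2
t=cv2.imread("pics/top0.png");s=cv2.imread("pics/scene0.png")
cv2.imwrite("pics/tc.png",cv2.resize(t[20:200,280:440],None,fx=3.2,fy=3.2,interpolation=cv2.INTER_CUBIC))
a=cv2.resize(s[100:260,240:365],None,fx=3.6,fy=3.6,interpolation=cv2.INTER_CUBIC)
b=cv2.resize(s[270:330,310:360],None,fx=5,fy=5,interpolation=cv2.INTER_CUBIC)
c=cv2.resize(t[250:300,280:330],None,fx=5,fy=5,interpolation=cv2.INTER_CUBIC)
import numpy as np
o=np.zeros((576,720,3),np.uint8);o[:576,:450]=a;o[:300,460:710]=b;o[310:560,460:710]=c
cv2.imwrite("pics/sc.png",o)
```

View pics/tc.png

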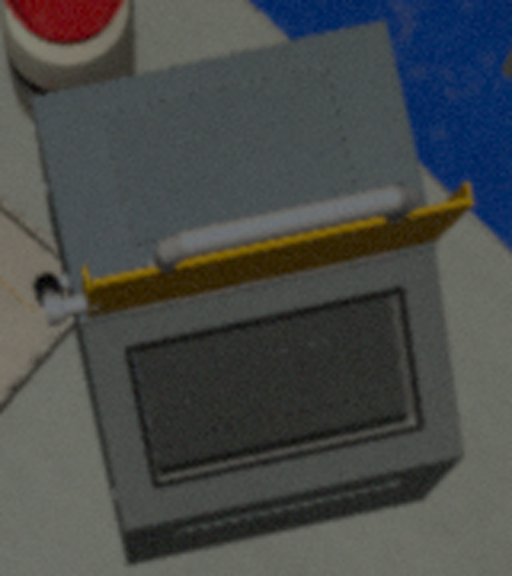

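View pics/sc.png

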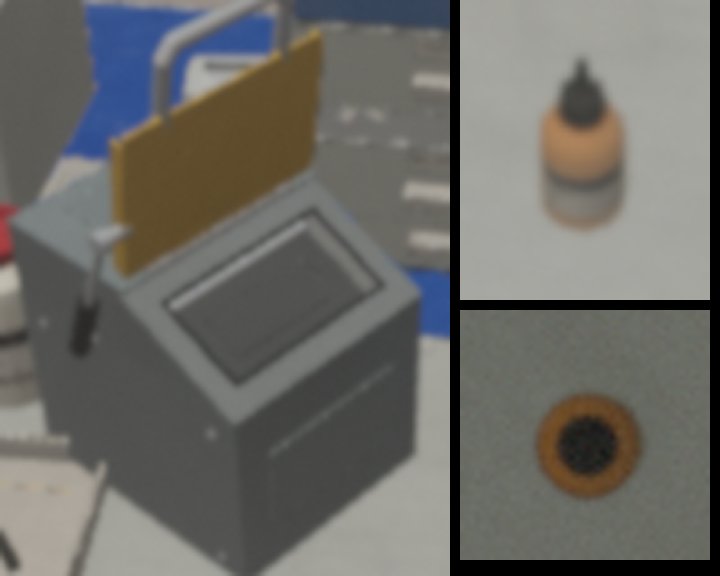

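The crops give these image positions. In the top view, the mouth corners are (320,129), (406,111), (412,153) and (328,172), and the front-top edge runs (320,185)-(424,163). In the scene view, the nozzle tip is (334,282), the base centre is about (334,312), and the mouth corners are (286,184), (327,158), (346,179) and (306,207).

```bash
cat > h.py <<'E'
from rig import manip
import numpy as np,cv2
from scipy.optimize import least_squares
from scipy.spatial.transform import Rotation as R
CAM={n:(d["camera_matrix"],d["T"]) for n in("scene","top") for d in [manip.get_image(n)]}
def proj(n,P):
    K,T=CAM[n];p=(np.atleast_2d(P)-T[:3,3])@T[:3,:3];p=p@K.T;return p[:,:2]/p[:,2:]
def tri(o):
    return least_squares(lambda P:np.concatenate([proj(n,P)[0]-u for n,u in o]),[.4,0,.1])
E
python3 - <<'E'
from h import *
c,s=.8988,.4384
mc=lambda a,y:(-.055+a*c,y,.162+a*s)
F={'ftl':(-.1,.08,.14),'ftr':(-.1,-.08,.14),'mbl':mc(.032,.062),'mbr':mc(.032,-.062),'mfr':mc(-.032,-.062),'mfl':mc(-.032,.062),'btl':(.09,.08,.189),'btr':(.09,-.08,.189),'fbl':(-.1,.08,0),'fbr':(-.1,-.08,0)}
top=dict(ftl=(319.7,185),ftr=(424.1,163.4),mbl=(319.7,128.75),mbr=(405.9,110.6),mfr=(411.9,152.8),mfl=(328.4,171.6),btl=(290.9,50.3),btr=(400.3,26.9))
sc=dict(ftl=(305.8,217.8),ftr=(356.7,181.1),mbl=(285.8,184.2),mbr=(327.5,158.1),mfr=(346.4,179.4),mfl=(306.1,206.7),btl=(243.6,160.3),fbl=(307.5,260),fbr=(355.3,226.4))
def W(p,L):return R.from_euler('z',p[3]).apply(L)+p[:3]
def f(p,flat=1):
    r=[]
    for n,d in(("top",top),("scene",sc)):
        r.append(proj(n,W(p,[F[k] for k in d]))-np.array(list(d.values())))
    r=np.vstack(r);return r.ravel() if flat else r
S=least_squares(f,[.55,.15,0,.2],loss='soft_l1');print(S.x);print(np.round(f(S.x,0),1))
for k in('mbl','mfr'):
    q=tri([("top",top[k]),("scene",sc[k])]);print(k,q.x,q.fun,W(S.x,[F[k]]))
b=tri([("top",(305.6,277)),("scene",(334.4,282))]);print('nozzle',b.x,b.fun)
for z in(.088,.062,.0):
  for n,u in(("top",(305.7,277)),):
    K,T=CAM[n];d=T[:3,:3]@np.linalg.solve(K,[*u,1]);print(z,T[:3,3]+d*(z-T[2,3])/d[2])
print(W(S.x,[(-.055,0,.162),(-.01,0,.189)]))
st=manip.get_state();print(R.from_quat(st['ee_rot'],scalar_first=True).as_matrix())
E
```

```text
[ 0.67770651  0.19829604 -0.00129604  0.20403119]
[[-0.2  0.8]
 [ 1.6 -0.6]
 [ 1.   0.5]
 [ 0.   0.2]
 [ 0.2  0.9]
 [ 0.8  0.1]
 [-0.3 -0.1]
 [ 1.1 -0.5]
 [-1.3 -0.1]
 [ 0.1  0.2]
 [-1.1 -0.3]
 [-1.  -0.1]
 [-0.5 -0.3]
 [-1.1  0.1]
 [-2.3 -0.1]
 [ 0.4  4. ]
 [-0.1  1. ]]
mbl [0.63958414 0.25405253 0.17431168] [ 0.72782901  0.4567354  -1.23878428 -0.06089002] [[0.63945    0.25369364 0.17473276]]
mfr [0.60955159 0.12002989 0.14467291] [ 0.36991317  0.26812646 -0.68043995 -0.00601423] [[0.60824466 0.12061041 0.14667516]]
nozzle [0.42925615 0.27920267 0.08615093] [ 0.279871    0.19814173 -0.42065183 -0.00654175]
0.088 [0.42958268 0.27942232 0.088     ]
0.062 [0.42931838 0.28019502 0.062     ]
0.0 [0.42868811 0.28203759 0.        ]
[[0.62384733 0.18715202 0.16070396]
 [0.66791393 0.19626986 0.18770396]]
[[ 9.48689746e-01  3.16208378e-01 -1.63225700e-04]
 [ 3.16208403e-01 -9.48689399e-01  8.18765171e-04]
 [ 1.04049916e-04 -8.28367460e-04 -9.99999651e-01]]
```

Units first: shifts go in units of 100 mm and turns go in units of 0.25 rad. So -0.12 rad is -0.48.

```bash
for i in 1 2 3 4; do python3 steer.py '[{"rz": -0.48}, {"rz": -0.48}, {"rz": -0.48}, {"rz": -0.48}, {"rz": -0.48}]' 0.06 >/dev/null; done; python3 steer.py '[{"rz": -0.48}, {"rz": -0.48}, {"rz": -0.48}, {"rz": -0.48}, {"rz": -0.48}]'
cat > d.py <<'E'
import sys,numpy as np
from rig import manip
from scipy.spatial.transform import Rotation as R
# print the tool-axis shift to a target TCP (world x y z) and yaw error; also box-frame TCP
s=manip.get_state();M=R.from_quat(s['ee_rot'],scalar_first=True).as_matrix()
B=np.array([.6777,.1983,-.001]);Rb=R.from_euler('z',.204).as_matrix()
print('t',s['clock'],'pos',s['position'].round(4),'box',((s['position']-B)@Rb).round(4),'yaw',np.arctan2(M[1,0],M[0,0]).round(4),'tilt',M[:,2].round(3),'F',s['contact_force'].round(1),'w',round(s['width'],4),round(s['gripper_force'],1))
if len(sys.argv)>4:
    t=np.array([float(a) for a in sys.argv[2:5]])
    if sys.argv[1]=='b': t=Rb@t+B
    print('shift',(M.T@(t-s['position'])).round(4))
E
python3 d.py w .4223 .2784 .16
```

```text
clock: 2.33
position: [0.2697, -0.5109, 0.2433]
ee_rot: [-0.058, -0.016, 0.998, -0.024]
contact_force: [0.4, -0.3, 0.4]
width: 0.0599
gripper_force: 0.0
t 2.3333 pos [ 0.2697 -0.5109  0.2433] box [-0.5432 -0.6118  0.2443] yaw -3.1129 tilt [-0.115 -0.05  -0.992] F [ 0.4 -0.3  0.4] w 0.0599 0.0
shift [-0.1836  0.7867  0.0255]
```

```bash
python3 steer.py '[{}, {}, {}]' >/dev/null; python3 d.py w .4223 .2784 .16; python3 -c "
from rig import manip;print(manip.get_state()['qpos'])"
```

```text
t 2.5833 pos [ 0.2689 -0.5104  0.2431] box [-0.5439 -0.6112  0.2441] yaw -3.1146 tilt [-0.114 -0.048 -0.992] F [-0.1  0.6  0.3] w 0.0601 0.0
shift [-0.1831  0.7864  0.0268]
[-1.13255118  0.29372836  1.51142453 -0.12765695  1.34292645 -2.70369247]
```

```bash
for i in 1 2 3; do python3 steer.py '[{"ty": 0.35}, {"ty": 0.35}, {"ty": 0.35}, {"ty": 0.35}, {"ty": 0.35}]' >/dev/null;  python3 d.py w .4223 .2784 .16; done
```

```text
t 3.0 pos [ 0.2621 -0.3351  0.2354] box [-0.5151 -0.4381  0.2364] yaw -3.1186 tilt [-0.114 -0.048 -0.992] F [ 0.9  0.3 -0.1] w 0.0605 0.0
shift [-0.1818  0.6115  0.0269]
t 3.4167 pos [ 0.2569 -0.1604  0.2277] box [-0.4847 -0.266   0.2287] yaw -3.1191 tilt [-0.113 -0.049 -0.992] F [ 1.   0.2 -0.5] w 0.0601 0.0
shift [-0.1818  0.4367  0.0272]
t 3.8333 pos [0.252  0.0144 0.2201] box [-0.4542 -0.0939  0.2211] yaw -3.1189 tilt [-0.112 -0.048 -0.993] F [ 1.2  0.  -0.6] w 0.0597 0.0
shift [-0.1819  0.2617  0.0278]
```

Scaled: 0.037 m is 0.37, -0.03 m is -0.3.

```bash
python3 steer.py '[{"tx": -0.3, "ty": 0.37, "tz": 0.05}, {"tx": -0.3, "ty": 0.37, "tz": 0.05}, {"tx": -0.3, "ty": 0.37, "tz": 0.05}, {"tx": -0.3, "ty": 0.37, "tz": 0.05}, {"tx": -0.3, "ty": 0.37, "tz": 0.05}]' >/dev/null;  python3 steer.py '[{"tx": -0.16, "ty": 0.37}, {"tx": -0.16, "ty": 0.37}, {}, {}]' >/dev/null; python3 d.py w .4223 .2784 .13
python3 - <<'E'
from rig import manip
import cv2
print(manip.get_state()['qpos'])
cv2.imwrite("pics/w1.png",manip.get_image("wrist")["img"][:,:,::-1])
E
```

```text
t 4.5833 pos [0.405  0.252  0.1683] box [-0.2562  0.1078  0.1693] yaw -3.1145 tilt [-0.114 -0.049 -0.992] F [-0.3 -1.  -0.6] w 0.0599 0.0
shift [-0.0223  0.0275  0.0347]
[ 4.10130997e-01  2.59007713e-01  1.76123107e+00  7.01623028e-04
  1.24564680e+00 -1.19071564e+00]
```

View pics/w1.png

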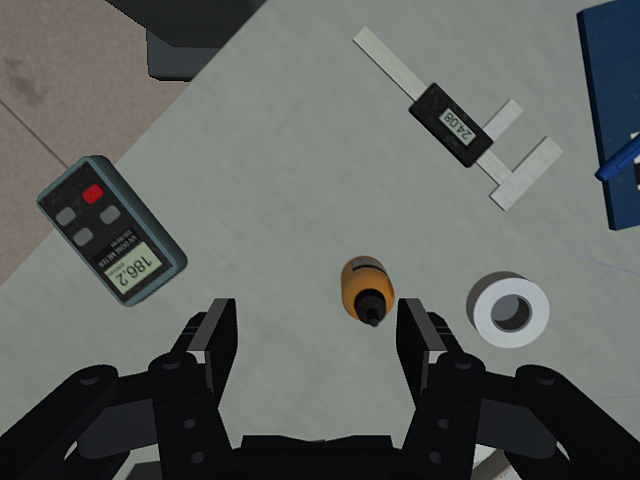

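The wrist view shows the bottle between the fingers, a little to the right: cap at (370,306), nozzle tip at about (376,325). The tape at (511,312) is clear of the fingers.

```bash
python3 - <<'E'
from rig import manip
import numpy as np
from scipy.spatial.transform import Rotation as R
s=manip.get_state();d=manip.get_image("wrist");M=R.from_quat(s['ee_rot'],scalar_first=True).as_matrix()
H=d['hand_eye'];r=M@H[:3,:3]@np.linalg.solve(d['camera_matrix'],[376,325,1]);o=s['position']+M@H[:3,3]
print(o+r*(.088-o[2])/r[2])
E
python3 steer.py '[{"rz": -0.36}, {"rz": -0.36}, {}, {}]' ; python3 d.py w .4223 .2784 .12
```

```text
[0.42887131 0.2788636  0.088     ]
clock: 5.02
position: [0.4034, 0.2501, 0.1693]
ee_rot: [-0.059, -0.102, 0.993, -0.018]
contact_force: [0.7, 0.3, 0.6]
width: 0.0601
gripper_force: 0.0
t 5.0167 pos [0.4034 0.2501 0.1693] box [-0.2581  0.1063  0.1703] yaw -2.9382 tilt [-0.113 -0.048 -0.992] F [0.7 0.3 0.6] w 0.0601 0.0
shift [-0.03    0.025   0.0454]
```

```bash
python3 steer.py '[{"tx": -0.16, "ty": 0.135, "tz": 0.25}, {"tx": -0.16, "ty": 0.135, "tz": 0.2}, {}, {}]' >/dev/null; python3 d.py w .4244 .2788 .088
```

```text
t 5.35 pos [0.4234 0.2816 0.1189] box [-0.2322  0.1331  0.1199] yaw -2.9356 tilt [-0.116 -0.05  -0.992] F [-0.8  0.8 -0.1] w 0.0599 0.0
shift [-0.0043 -0.0021  0.0306]
```

Scaled: 0.0155 m is 0.155, 0.015 m is 0.15.

```bash
python3 steer.py '[{"tx": -0.022, "ty": -0.01, "tz": 0.155}, {"tx": -0.022, "ty": -0.01, "tz": 0.15}, {}, {}]' >/dev/null; python3 d.py w .4244 .2788 .088; python3 steer.py '[{}, {}, {}, {}, {}]' 0 40;python3 steer.py '[{}, {}]' ; python3 d.py
```

```text
t 5.6833 pos [0.4247 0.279  0.0896] box [-0.2314  0.1303  0.0906] yaw -2.9351 tilt [-0.114 -0.049 -0.992] F [-0.1 -0.5  1.3] w 0.0599 0.0
shift [ 0.0001 -0.0001  0.0016]
clock: 6.1
position: [0.4256, 0.2802, 0.0898]
ee_rot: [-0.058, -0.104, 0.993, -0.018]
contact_force: [0.1, 1.0, 4.6]
width: 0.0137
gripper_force: 39.0
clock: 6.27
position: [0.4257, 0.2802, 0.0898]
ee_rot: [-0.058, -0.104, 0.993, -0.018]
contact_force: [-0.5, 0.1, 6.8]
width: 0.0134
gripper_force: 39.1
t 6.2667 pos [0.4257 0.2802 0.0898] box [-0.2302  0.1313  0.0908] yaw -2.9336 tilt [-0.112 -0.048 -0.993] F [-0.5  0.1  6.8] w 0.0134 39.1
```

Run:
```python
from rig import manip
import cv2
i=manip.get_image("wrist")["img"][:,:,::-1]
cv2.imwrite("pics/w2.png",cv2.resize(i[230:430,220:430],None,fx=2.8,fy=2.8,interpolation=cv2.INTER_CUBIC))
```

```text
(no output)
```

View pics/w2.png

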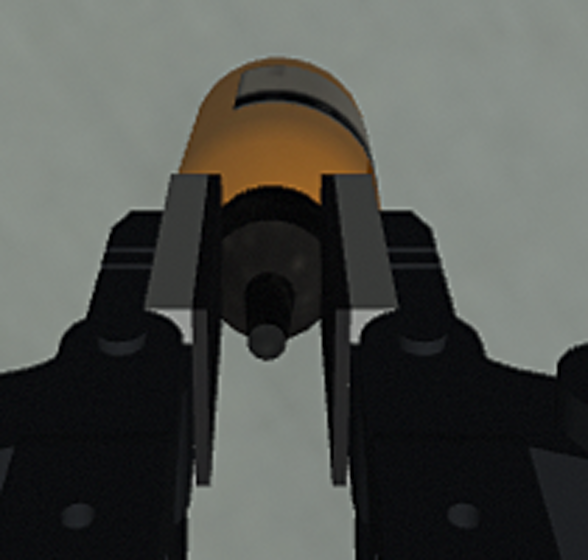

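The crop shows the cap between the pads and the bottle upright and centred. The reported opening is only 13.4 mm and there is an upward load, so the pads are on the cap's upper edge. I'll regrip lower.

```bash
python3 steer.py '[{}, {}, {"tx": -0.03, "tz": 0.03}, {"tz": 0.03}, {}]' 0.045 >/dev/null; python3 d.py w .4293 .2798 .07; python3 steer.py '[{}, {}, {}, {}, {}]' 0 40;python3 steer.py '[{}, {}]' >/dev/null ; python3 d.py
```

```text
t 6.7333 pos [0.427  0.28   0.0816] box [-0.229   0.1308  0.0826] yaw -2.9339 tilt [-0.115 -0.049 -0.992] F [-0.6 -0.3 -1. ] w 0.0447 0.0
shift [-0.0037 -0.0004  0.0112]
clock: 7.15
position: [0.4274, 0.2802, 0.0825]
ee_rot: [-0.059, -0.104, 0.993, -0.018]
contact_force: [-0.8, -0.7, -0.8]
width: 0.0158
gripper_force: 38.7
t 7.3167 pos [0.4274 0.2802 0.0825] box [-0.2285  0.1309  0.0835] yaw -2.9338 tilt [-0.114 -0.048 -0.992] F [-0.1 -0.  -0.3] w 0.016 38.7
```

Scaled: -0.04 m is -0.4, -0.035 m is -0.35.

```bash
python3 steer.py '[{"tz": -0.15}, {"tz": -0.2}, {"tz": -0.35}, {"tz": -0.4}, {"tz": -0.4}]' ; python3 steer.py '[{"tz": -0.4}, {"tz": -0.4}, {"tz": -0.4}, {"tz": -0.4}, {"tz": -0.4}]' >/dev/null; python3 d.py b .05 0 .45;python3 - <<'E'
from rig import manip
import cv2
print(manip.get_state()['qpos'])
E
```

```text
clock: 7.73
position: [0.4439, 0.2872, 0.2325]
ee_rot: [-0.06, -0.104, 0.993, -0.018]
contact_force: [1.7, 0.4, -1.6]
width: 0.016
gripper_force: 38.8
t 8.15 pos [0.4668 0.2969 0.432 ] box [-0.1866  0.1393  0.433 ] yaw -2.9337 tilt [-0.113 -0.048 -0.992] F [ 1.1  0.1 -1.1] w 0.0159 38.8
shift [-0.2322 -0.1412 -0.0421]
[ 0.43791858  0.26730152  1.09585865  0.00477932  1.90192027 -1.34090776]
```

Scaled: -0.033 m is -0.33, -0.02 m is -0.2.

```bash
python3 steer.py '[{"tx": -0.33, "ty": -0.2, "tz": -0.06}, {"tx": -0.33, "ty": -0.2, "tz": -0.06}, {"tx": -0.33, "ty": -0.2, "tz": -0.06}, {"tx": -0.33, "ty": -0.2, "tz": -0.06}, {"tx": -0.33, "ty": -0.2, "tz": -0.06}]' >/dev/null; python3 steer.py '[{"tx": -0.33, "ty": -0.2, "tz": -0.06}, {"tx": -0.33, "ty": -0.2, "tz": -0.06}, {"tx": -0.3}, {"tx": -0.3}]'>/dev/null;python3 d.py b .2 0 .45;python3 - <<'E'
from rig import manip
print(manip.get_state()['qpos'])
E
```

```text
t 8.9 pos [0.7657 0.2142 0.4144] box [ 0.0894 -0.0023  0.4154] yaw -2.9361 tilt [-0.113 -0.047 -0.992] F [-1.  -1.1 -2.4] w 0.0159 39.1
shift [-0.1056  0.001  -0.0477]
[ 0.19562978  0.78394696  0.22911649 -0.03049681  2.24875115 -1.59976717]
```

Scaled: -0.04 m is -0.4, -0.006 m is -0.06.

```bash
python3 steer.py '[{"tx": -0.4, "tz": -0.06}, {"tx": -0.4, "tz": -0.06}, {}]'>/dev/null;python3 d.py b .2 0 .45;python3 steer.py '[{"tx": -0.4, "tz": -0.05}, {"tx": -0.4, "tz": -0.05}, {}]'>/dev/null;python3 d.py b .2 0 .45;python3 - <<'E'
from rig import manip
print(manip.get_state()['qpos'])
E
```

```text
t 9.15 pos [0.8006 0.2201 0.3889] box [ 0.1248 -0.0035  0.3899] yaw -2.9332 tilt [-0.063 -0.034 -0.997] F [ 0.6 -0.1 -1.5] w 0.0158 39.1
shift [-0.0709  0.0019 -0.0652]
t 9.4 pos [0.8319 0.2244 0.366 ] box [ 0.1563 -0.0057  0.367 ] yaw -2.9319 tilt [-0.017 -0.022 -1.   ] F [-0.1  0.5 -3.3] w 0.0157 39.1
shift [-0.0419  0.0039 -0.084 ]
[ 0.19019408  0.84043999  0.22381695 -0.02135678  2.09839416 -1.60101599]
```

Scaled: -0.029 m is -0.29.

```bash
python3 steer.py '[{"tx": -0.29, "tz": -0.29}, {"tx": -0.29, "tz": -0.29}, {"tx": -0.29, "tz": -0.29}, {"tx": -0.29, "tz": -0.29}, {"tx": -0.29, "tz": -0.29}]'>/dev/null;python3 d.py b .2 0 .45;python3 - <<'E'
from rig import manip
print(manip.get_state()['qpos'])
E
```

```text
t 9.8167 pos [0.8392 0.221  0.4286] box [ 0.1627 -0.0105  0.4296] yaw -2.9295 tilt [ 0.12   0.013 -0.993] F [-0.  -0.2  0.2] w 0.0157 39.0
shift [-0.0395  0.01   -0.0159]
[ 0.18077376  0.77084856  0.22038926 -0.00947306  2.03010572 -1.606092  ]
```

```bash
for i in 1 2; do python3 steer.py '[{"tx": -0.34, "ty": 0.01, "tz": -0.22}, {"tx": -0.34, "ty": 0.01, "tz": -0.22}, {"tx": -0.34, "ty": 0.01, "tz": -0.22}, {"tx": -0.34, "ty": 0.01, "tz": -0.22}, {"tx": -0.34, "ty": 0.01, "tz": -0.22}]'>/dev/null;python3 d.py b .2 0 .45; done;python3 - <<'E'
from rig import manip
print(manip.get_state()['qpos'])
E
```

```text
t 10.2333 pos [0.8633 0.2258 0.4625] box [ 0.1874 -0.0106  0.4635] yaw -2.9282 tilt [ 0.246  0.046 -0.968] F [-0.2  0.6 -1.2] w 0.0159 39.0
shift [-0.009   0.0106  0.0161]
t 10.65 pos [0.8737 0.2278 0.5179] box [ 0.1979 -0.0108  0.5189] yaw -2.9276 tilt [ 0.374  0.079 -0.924] F [-0.7  0.4  0.2] w 0.0159 39.0
shift [0.0243 0.0109 0.0645]
[ 0.17280517  0.68779255  0.22128062  0.01452551  1.8407353  -1.60498171]
```

Units first: shifts go in units of 100 mm and turns go in units of 0.25 rad. So 0.033 m is 0.33, -0.0135 m is -0.135.

```bash
for i in 1 2; do python3 steer.py '[{"tx": 0.33, "ty": 0.01, "tz": -0.135}, {"tx": 0.33, "ty": 0.01, "tz": -0.135}, {"tx": 0.33, "ty": 0.01, "tz": -0.135}, {"tx": 0.33, "ty": 0.01, "tz": -0.135}, {"tx": 0.33, "ty": 0.01, "tz": -0.135}]'>/dev/null; done; python3 steer.py '[{}]' >/dev/null; python3 d.py b -.135 0 .265
```

```text
t 11.5667 pos [0.5224 0.1625 0.5201] box [-0.1593 -0.0036  0.5211] yaw -2.927 tilt [ 0.373  0.08  -0.924] F [ 0.2  0.3 -0.5] w 0.0155 39.1
shift [0.0753 0.0038 0.246 ]
```

```bash
python3 steer.py '[{"tx": 0.1, "ty": 0.005, "tz": 0.35}, {"tx": 0.1, "ty": 0.005, "tz": 0.35}, {"tx": 0.1, "ty": 0.005, "tz": 0.35}, {"tx": 0.1, "ty": 0.005, "tz": 0.35}, {"tx": 0.1, "ty": 0.005, "tz": 0.35}]'>/dev/null; python3 steer.py '[{"tx": 0.1, "ty": 0.005, "tz": 0.3}, {"tx": 0.1, "ty": 0.005, "tz": 0.25}, {"tx": 0.05, "tz": 0.15}, {}, {}]' >/dev/null; python3 d.py b -.1084 0 .244;python3 - <<'E'
from rig import manip
import cv2
i=manip.get_image("scene")["img"][:,:,::-1]
cv2.imwrite("pics/s3.png",cv2.resize(i[60:270,200:400],None,fx=2.8,fy=2.8,interpolation=cv2.INTER_CUBIC))
E
```

```text
t 12.4 pos [0.5521 0.1713 0.2619] box [-0.1284 -0.001   0.2629] yaw -2.9278 tilt [ 0.371  0.079 -0.925] F [ 0.3 -0.9  0.1] w 0.0157 39.0
shift [-0.0113  0.0008  0.0251]
```

View pics/s3.png

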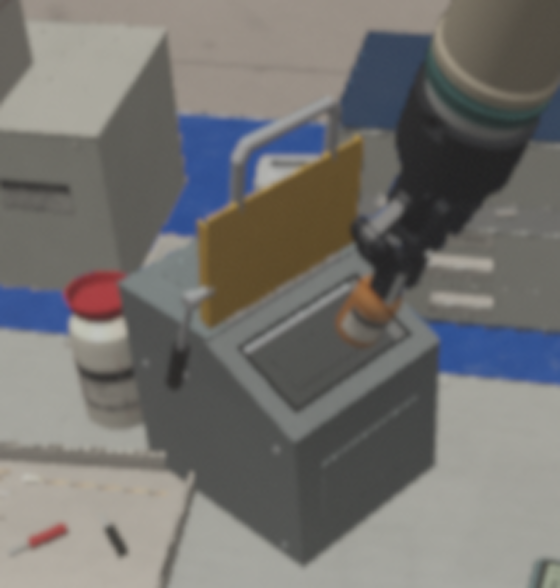

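The crop shows the bottle held and tilted toward the mouth, with its bottom rim centre near crop (360,331), which is full-image (329,178). I'll check that against the prediction.

Run:
```python
from h import *
W=lambda L:R.from_euler('z',.204).apply(L)+[.6777,.1983,-.001]
print(proj("scene",W([[-.086,0,.192],[-.095,0,.192],[-.086,0,.2],[-.1296,0,.269]])))
```

```text
[[326.48960828 175.92188082]
 [329.70597307 177.75263347]
 [326.41061095 172.72987698]
 [342.61466853 152.19285456]]
```

Scaled: 0.012 m is 0.12, -0.007 m is -0.07.

```bash
python3 steer.py '[{"tx": -0.07, "ty": 0.005, "tz": 0.12}, {"tx": -0.07, "ty": 0.005, "tz": 0.12}, {}, {}]' >/dev/null; python3 d.py; for i in 1 2; do python3 steer.py '[{"tx": -0.01, "tz": 0.12}, {"tx": -0.01, "tz": 0.12}, {}]' >/dev/null;python3 d.py b -.0495 0 .1305; done
```

```text
t 12.8833 pos [0.5737 0.177  0.2438] box [-1.061e-01  2.000e-04  2.448e-01] yaw -2.9277 tilt [ 0.37   0.079 -0.926] F [-1.  -0.1 -0.8] w 0.0161 39.0
t 13.1333 pos [0.5835 0.1791 0.2204] box [-0.0962  0.0003  0.2214] yaw -2.9278 tilt [ 0.367  0.078 -0.927] F [-0.  -0.6 -0.5] w 0.0158 39.1
shift [-0.0091 -0.0005  0.1017]
t 13.3833 pos [0.594  0.1813 0.1992] box [-0.0854  0.0003  0.2002] yaw -2.9278 tilt [ 0.367  0.078 -0.927] F [-2.8 -0.4  1.8] w 0.0162 39.5
shift [-0.0071 -0.0005  0.0781]
```

```bash
for i in 1 2 3; do python3 steer.py '[{"tx": -0.01, "tz": 0.12}, {"tx": -0.01, "tz": 0.12}, {}]' >/dev/null;python3 d.py b -.0495 0 .1305; done
```

```text
t 13.6333 pos [0.6045 0.1835 0.1774] box [-0.0746  0.0004  0.1784] yaw -2.9278 tilt [ 0.367  0.078 -0.927] F [-2.3 -0.4 -0.7] w 0.0158 39.1
shift [-0.0054 -0.0005  0.0538]
t 13.8833 pos [0.6151 0.1858 0.1557] box [-0.0638  0.0004  0.1567] yaw -2.9278 tilt [ 0.366  0.078 -0.927] F [-2.2 -0.5 -3.6] w 0.0159 38.8
shift [-0.0035 -0.0005  0.0296]
t 14.1333 pos [0.6267 0.1883 0.135 ] box [-0.052   0.0005  0.136 ] yaw -2.9279 tilt [ 0.368  0.078 -0.926] F [-1.2 -0.7 -2. ] w 0.0157 39.2
shift [-0.0003 -0.0005  0.006 ]
```

Small forces, so the bottle is past the gate. I'll go 8 mm further, release and look.

Scaled: 0.008 m is 0.08, 0.002 m is 0.02.

```bash
python3 steer.py '[{"tz": 0.08}, {"tz": 0.02}, {}]' >/dev/null;python3 d.py; python3 steer.py '[{}, {}, {}, {}, {}]' 0.04; python3 d.py; python3 steer.py '[{"tz": -0.2}, {"tz": -0.3}, {"tz": -0.3}, {"tz": -0.3}, {"tz": -0.3}]';python3 steer.py '[{"tx": 0.3, "tz": -0.2}, {"tx": 0.3, "tz": -0.2}, {}]'
python3 - <<'E'
from rig import manip
import cv2,numpy as np
a=manip.get_image("scene")["img"][:,:,::-1];b=manip.get_image("top")["img"][:,:,::-1]
cv2.imwrite("pics/s4.png",np.hstack([cv2.resize(a[90:270,240:365],(390,560)),cv2.resize(b[50:200,280:440],(400,560))]))
E
```

```text
t 14.3833 pos [0.6303 0.1891 0.1276] box [-0.0483  0.0006  0.1286] yaw -2.9277 tilt [ 0.37   0.079 -0.926] F [-1.7 -0.1 -1.3] w 0.0156 39.1
clock: 14.8
position: [0.6307, 0.1894, 0.129]
ee_rot: [0.193, -0.105, 0.975, 0.02]
contact_force: [-1.9, 1.8, 0.5]
width: 0.0401
gripper_force: 1.0
t 14.8 pos [0.6307 0.1894 0.129 ] box [-0.0478  0.0008  0.13  ] yaw -2.9277 tilt [ 0.372  0.079 -0.925] F [-1.9  1.8  0.5] w 0.0401 1.0
clock: 15.22
position: [0.5792, 0.1779, 0.2603]
ee_rot: [0.194, -0.105, 0.975, 0.02]
contact_force: [0.6, -0.4, -0.3]
width: 0.0398
gripper_force: 0.0
clock: 15.47
position: [0.505, 0.1623, 0.2744]
ee_rot: [0.193, -0.105, 0.975, 0.02]
contact_force: [-0.4, -0.4, -0.8]
width: 0.0402
gripper_force: 0.0
```

View pics/s4.png

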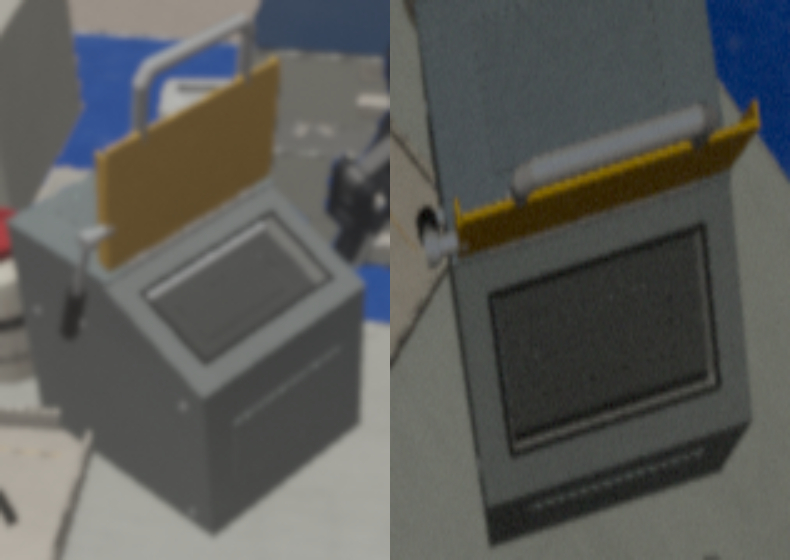

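The crops show the mouth clear, the gate plate closed as before and no bottle outside. The flap is still open, with its bar centre at about scene (302,106) and top (369,90).

```bash
python3 - <<'E'
from h import *
B=np.array([.6777,.1983,-.001]);Rb=R.from_euler('z',.204).as_matrix()
q=tri([("top",(369,90.3)),("scene",(302,106.5))]);print((q.x-B)@Rb,q.fun)
for n in("top","scene"):print(n,proj(n,np.array([[-.0276,y,.33] for y in(.038,0,-.038)])@Rb.T+B))
E
for i in 1 2; do python3 steer.py '[{"tz": -0.35, "rz": 0.44}, {"rz": 0.48}, {"rz": 0.48}, {"rz": 0.48}, {"rz": 0.48}]' 0.05 >/dev/null; done; python3 steer.py '[{"tz": -0.35, "rz": 0.48}, {"tz": -0.35, "rz": 0.48}, {"tz": -0.2, "rz": 0.48}, {}, {}]' >/dev/null; python3 d.py b -.061 0 .411
```

```text
[-0.02725717  0.0027652   0.32555102] [ 0.28069195  0.18208225 -0.53212738 -0.02131312]
top [[340.23662096  95.9926297 ]
 [371.92637764  89.16356654]
 [403.5818957   82.34188172]]
scene [[287.57199843 111.45111001]
 [302.51544294 103.81447983]
 [316.77761846  96.52600227]]
t 16.9167 pos [0.4517 0.1507 0.4214] box [-0.231  -0.0008  0.4224] yaw 1.8137 tilt [ 0.374  0.079 -0.924] F [ 0.2  0.2 -0. ] w 0.0501 0.0
shift [-0.0056  0.1526  0.0755]
```

Scaled: 0.03 m is 0.3, 0.015 m is 0.15, 0.036 rad is 0.144.

```bash
python3 steer.py '[{"ty": 0.3, "tz": 0.12, "rz": 0.144}, {"ty": 0.3, "tz": 0.15}, {"ty": 0.3, "tz": 0.15}, {"ty": 0.3, "tz": 0.15}, {"ty": 0.3, "tz": 0.15}]' >/dev/null; python3 steer.py '[{}, {}]' >/dev/null; python3 d.py b -.0305 0 .336
```

```text
t 17.5 pos [0.6141 0.1861 0.4057] box [-0.0647  0.0009  0.4067] yaw 1.7801 tilt [ 0.365  0.077 -0.928] F [ 0.8 -0.1  0.2] w 0.0498 0.0
shift [-0.0011  0.0054  0.0784]
```

Scaled: 0.02 m is 0.2, 0.018 m is 0.18.

```bash
python3 steer.py '[{"ty": 0.03, "tz": 0.2}, {"ty": 0.025, "tz": 0.2}, {"tz": 0.2}, {"tz": 0.18}, {}]' >/dev/null; python3 steer.py '[{}]' >/dev/null; python3 d.py b -.0305 0 .336;  python3 - <<'E'
from rig import manip
import cv2,numpy as np
a=manip.get_image("scene")["img"][:,:,::-1];b=manip.get_image("wrist")["img"][:,:,::-1]
cv2.imwrite("pics/s5.png",np.hstack([cv2.resize(a[60:200,240:365],(400,450)),cv2.resize(b[180:480,180:450],(400,450))]))
E
```

```text
t 18.0 pos [0.6452 0.193  0.3386] box [-0.0329  0.0014  0.3396] yaw 1.7798 tilt [ 0.368  0.078 -0.927] F [ 0.1 -1.2  0.5] w 0.05 0.0
shift [-0.0014  0.0009  0.0043]
```

View pics/s5.png

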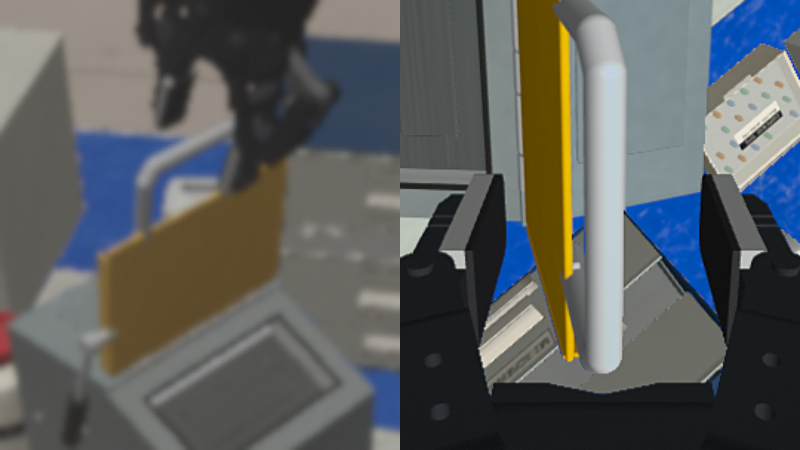

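The bar stands centred between the pads (wrist crop x≈602 between 495 and 712), with the fingers well placed along it. I'll advance a little and pinch.

```bash
python3 steer.py '[{"ty": 0.008, "tz": 0.04}, {}]' >/dev/null; python3 steer.py '[{}, {}, {}, {}, {}]' 0 30; python3 steer.py '[{}, {}]' ; python3 d.py
python3 - <<'E'
# arc increments in tool axes (y,z) about the hinge, 8 steps
import numpy as np
a=np.linspace(1.9,0,20)-np.radians(26)
p=.142*np.c_[-np.cos(a),np.sin(a)];d=np.diff(p,axis=0)
z=np.array([.376,-.927]);y=np.array([.927,.376])
print(np.c_[d@y,d@z].round(4))
E
```

```text
clock: 18.68
position: [0.6475, 0.1934, 0.3371]
ee_rot: [0.121, 0.618, 0.762, 0.15]
contact_force: [-4.1, -1.7, 2.9]
width: 0.0083
gripper_force: 29.5
clock: 18.85
position: [0.6475, 0.1934, 0.3371]
ee_rot: [0.121, 0.618, 0.762, 0.15]
contact_force: [-5.3, -0.9, 2.0]
width: 0.009
gripper_force: 29.6
t 18.85 pos [0.6475 0.1934 0.3371] box [-0.0306  0.0014  0.3381] yaw 1.7793 tilt [ 0.37   0.078 -0.926] F [-5.3 -0.9  2. ] w 0.009 29.6
[[-0.0139 -0.003 ]
 [-0.0141 -0.0016]
 [-0.0142 -0.0002]
 [-0.0141  0.0013]
 [-0.0139  0.0027]
 [-0.0136  0.0041]
 [-0.0131  0.0054]
 [-0.0125  0.0067]
 [-0.0118  0.0079]
 [-0.011   0.009 ]
 [-0.01    0.0101]
 [-0.0089  0.011 ]
 [-0.0078  0.0119]
 [-0.0066  0.0126]
 [-0.0053  0.0132]
 [-0.0039  0.0136]
 [-0.0026  0.014 ]
 [-0.0012  0.0142]
 [ 0.0003  0.0142]]
```

```bash
python3 steer.py '[{"tx": -0.07, "ty": -0.015}, {"tx": -0.07, "ty": -0.015}, {"tx": -0.07, "ty": -0.008}, {"tx": -0.07, "ty": -0.008}, {}]' >/dev/null; python3 d.py
```

```text
t 19.2667 pos [0.6486 0.1759 0.3363] box [-0.0331 -0.0161  0.3373] yaw 1.7838 tilt [ 0.37   0.1   -0.924] F [-5.4 26.   2.1] w 0.0086 29.6
```

I put the shift in the wrong column, so the hand slid along the bar. I'll undo that.

Scaled: 0.007 m is 0.07, 0.0015 m is 0.015.

```bash
python3 steer.py '[{"tx": 0.07, "ty": 0.015}, {"tx": 0.07, "ty": 0.015}, {"tx": 0.07, "ty": 0.008}, {"tx": 0.07, "ty": 0.008}, {}]' >/dev/null; python3 steer.py '[{}, {}]' >/dev/null; python3 d.py
```

```text
t 19.85 pos [0.6502 0.1819 0.3365] box [-0.0303 -0.0105  0.3375] yaw 1.774 tilt [ 0.373  0.056 -0.926] F [  1.7 -27.5   1.2] w 0.0087 29.9
```

Scaled: -0.005 m is -0.05.

```bash
python3 steer.py '[{"tx": -0.05}, {"tx": -0.05}, {}, {}]' >/dev/null; python3 d.py
```

```text
t 20.1833 pos [0.6503 0.1813 0.3365] box [-0.0303 -0.0111  0.3375] yaw 1.7778 tilt [ 0.37   0.074 -0.926] F [-3.1 -7.9  0.9] w 0.0085 29.9
```

Scaled: -0.007 m is -0.07, -0.002 m is -0.02.

```bash
python3 steer.py '[{"tx": -0.02, "ty": -0.07, "tz": -0.015}, {"ty": -0.07, "tz": -0.015}, {"ty": -0.07, "tz": -0.008}, {"ty": -0.07, "tz": -0.008}, {}]' >/dev/null; python3 d.py;  python3 steer.py '[{"ty": -0.07, "tz": -0.001}, {"ty": -0.07, "tz": -0.001}, {"ty": -0.07, "tz": 0.007}, {"ty": -0.07, "tz": 0.007}, {}]' >/dev/null; python3 d.py
```

```text
t 20.6 pos [0.6227 0.1755 0.3307] box [-0.0585 -0.0111  0.3317] yaw 1.7793 tilt [ 0.371  0.078 -0.925] F [ 2.  -3.5 -1.1] w 0.0087 29.4
t 21.0167 pos [0.5967 0.1702 0.3189] box [-0.085  -0.0111  0.3199] yaw 1.7793 tilt [ 0.369  0.078 -0.926] F [-2.8 -5.2  5.7] w 0.0088 30.5
```

```bash
python3 steer.py '[{"ty": -0.07, "tz": 0.013}, {"ty": -0.07, "tz": 0.013}, {"ty": -0.068, "tz": 0.02}, {"ty": -0.068, "tz": 0.02}, {}]' >/dev/null; python3 d.py;  python3 steer.py '[{"ty": -0.066, "tz": 0.027}, {"ty": -0.066, "tz": 0.027}, {"ty": -0.063, "tz": 0.033}, {"ty": -0.063, "tz": 0.033}, {}]' >/dev/null; python3 d.py; python3 -c "
import numpy as np
for f in(1.5,1.1,.7,.3,0):
    a=f-np.radians(26);print(f,(-.0303+.0276-.01-.142*np.cos(a)).round(4),(.0075+.189+.142*np.sin(a)).round(4))"
```

```text
t 21.4333 pos [0.5731 0.1654 0.3   ] box [-0.1091 -0.0111  0.301 ] yaw 1.7794 tilt [ 0.365  0.077 -0.928] F [-1.9 -5.4  2.3] w 0.0089 30.7
t 21.85 pos [0.5547 0.1617 0.2786] box [-0.1278 -0.0109  0.2796] yaw 1.7793 tilt [ 0.365  0.078 -0.928] F [-1.  -5.4 -0.3] w 0.0087 30.6
1.5 -0.0838 0.3194
1.1 -0.1261 0.282
0.7 -0.1504 0.2311
0.3 -0.153 0.1747
0 -0.1403 0.1343
```

```bash
python3 steer.py '[{"ty": -0.059, "tz": 0.04}, {"ty": -0.059, "tz": 0.04}, {"ty": -0.055, "tz": 0.045}, {"ty": -0.055, "tz": 0.045}, {}]' >/dev/null; python3 d.py b -.1504 -.011 .2311;  python3 steer.py '[{"ty": -0.05, "tz": 0.05}, {"ty": -0.05, "tz": 0.05}, {"ty": -0.045, "tz": 0.055}, {"ty": -0.045, "tz": 0.055}, {}]' >/dev/null; python3 d.py b -.1504 -.011 .2311
```

```text
t 22.2667 pos [0.5416 0.159  0.2549] box [-0.1412 -0.0109  0.2559] yaw 1.7792 tilt [ 0.367  0.079 -0.927] F [-0.5 -3.4 -2. ] w 0.0086 30.8
shift [-0.0001 -0.0178  0.0195]
t 22.6833 pos [0.5329 0.1573 0.2286] box [-0.1501 -0.0108  0.2296] yaw 1.779 tilt [ 0.369  0.079 -0.926] F [-1.7 -2.8 -1.9] w 0.0088 31.1
shift [-0.0002  0.0003 -0.0015]
```

Scaled: 0.0063 m is 0.063, 0.006 m is 0.06.

```bash
python3 steer.py '[{"ty": -0.039, "tz": 0.06}, {"ty": -0.039, "tz": 0.06}, {"ty": -0.033, "tz": 0.063}, {"ty": -0.033, "tz": 0.063}, {}]' >/dev/null; python3 d.py b -.153 -.011 .1747
```

```text
t 23.1 pos [0.5292 0.1565 0.2005] box [-0.1539 -0.0108  0.2015] yaw 1.779 tilt [ 0.369  0.079 -0.926] F [-2.  -2.2 -2.8] w 0.0085 31.4
shift [-0.0002 -0.0093  0.0251]
```

Right on the arc, now at about 0.49 rad.

Scaled: 0.0068 m is 0.068, 0.0066 m is 0.066.

```bash
python3 steer.py '[{"ty": -0.026, "tz": 0.066}, {"ty": -0.026, "tz": 0.066}, {"ty": -0.02, "tz": 0.068}, {"ty": -0.02, "tz": 0.068}, {}]' >/dev/null; python3 d.py b -.153 -.011 .1747;  python3 steer.py '[{"ty": -0.013, "tz": 0.07}, {"ty": -0.013, "tz": 0.07}, {"ty": -0.006, "tz": 0.07}, {"ty": -0.006, "tz": 0.05}, {}]' >/dev/null; python3 d.py b -.1403 -.011 .1343
```

```text
t 23.5167 pos [0.531  0.1569 0.1723] box [-0.1521 -0.0109  0.1733] yaw 1.779 tilt [ 0.369  0.079 -0.926] F [-3.9 -1.8 -3.2] w 0.0088 32.0
shift [-0.0001 -0.0003 -0.0016]
t 23.9333 pos [0.5371 0.1582 0.1472] box [-0.1458 -0.0108  0.1482] yaw 1.7791 tilt [ 0.369  0.079 -0.926] F [-4.3 -1.4 -4.5] w 0.0087 32.5
shift [-0.0002 -0.0001  0.015 ]
```

```bash
python3 steer.py '[{"tz": 0.04}, {"tz": 0.04}, {"tz": 0.03}, {}, {}]' >/dev/null; python3 d.py b -.1403 -.011 .1343;  python3 steer.py '[{"ty": 0.003, "tz": 0.03}, {"tz": 0.02}, {}, {}]' >/dev/null; python3 d.py b -.1403 -.011 .1343; python3 steer.py '[{"tz": 0.02}, {}, {}]' >/dev/null; python3 d.py b -.1403 -.011 .1343
```

```text
t 24.35 pos [0.5406 0.1589 0.1375] box [-0.1422 -0.0108  0.1385] yaw 1.7793 tilt [ 0.368  0.079 -0.926] F [-7.2 -2.5 -5.1] w 0.0086 32.7
shift [-0.0002  0.0002  0.0047]
t 24.6833 pos [0.5426 0.1593 0.133 ] box [-0.1402 -0.0108  0.134 ] yaw 1.7793 tilt [ 0.368  0.079 -0.926] F [-5.4 -0.8 -4.6] w 0.0087 32.8
shift [-0.0002  0.     -0.0003]
t 24.9333 pos [0.5434 0.1595 0.1313] box [-0.1394 -0.0108  0.1323] yaw 1.7793 tilt [ 0.368  0.079 -0.926] F [-5.1 -0.8 -4.8] w 0.0087 32.8
shift [-0.0002 -0.0001 -0.0022]
```

```bash
for i in 1 2 3; do python3 steer.py '[{"tz": 0.02}, {}, {}]' >/dev/null; python3 d.py ; done
```

```text
t 25.1833 pos [0.5441 0.1596 0.1297] box [-0.1387 -0.0108  0.1307] yaw 1.7794 tilt [ 0.368  0.079 -0.926] F [-6.2 -1.4 -4.2] w 0.0085 33.2
t 25.4333 pos [0.5442 0.1597 0.1293] box [-0.1385 -0.0108  0.1303] yaw 1.7797 tilt [ 0.369  0.079 -0.926] F [-14.3  -4.5  10.2] w 0.0087 34.7
t 25.6833 pos [0.5443 0.1597 0.129 ] box [-0.1384 -0.0108  0.13  ] yaw 1.78 tilt [ 0.37   0.079 -0.926] F [-22.6  -6.8  24.7] w 0.0086 36.3
```

Contact: the flap is fully shut on its stop. I'll relax the push, open narrowly, and withdraw along the tool axis.

Scaled: -0.0025 m is -0.025.

```bash
python3 steer.py '[{"tz": -0.025}, {}, {}]' >/dev/null; python3 d.py; python3 steer.py '[{}, {}, {}, {}]' 0.03; python3 steer.py '[{"tz": -0.1}, {"tz": -0.15}, {"tz": -0.2}, {"tz": -0.3}, {"tz": -0.3}]'; python3 steer.py '[{"ty": -0.1, "tz": -0.3}, {"ty": -0.3, "tz": -0.3}, {"ty": -0.3, "tz": -0.2}, {"ty": -0.3}, {}]' >/dev/null
python3 - <<'E'
from rig import manip
import cv2,numpy as np
a=manip.get_image("scene")["img"][:,:,::-1];b=manip.get_image("top")["img"][:,:,::-1]
cv2.imwrite("pics/s6.png",np.hstack([cv2.resize(a[90:330,200:440],(400,400)),cv2.resize(b[20:380,180:460],(310,400))]))
E
python3 d.py
```

```text
t 25.9333 pos [0.5442 0.1597 0.1294] box [-0.1386 -0.0108  0.1304] yaw 1.7796 tilt [ 0.369  0.079 -0.926] F [-11.8  -4.    6.2] w 0.009 34.4
clock: 26.27
position: [0.5481, 0.1602, 0.1302]
ee_rot: [0.123, 0.618, 0.762, 0.152]
contact_force: [0.0, -0.6, -0.6]
width: 0.0301
gripper_force: 0.0
clock: 26.68
position: [0.5065, 0.1514, 0.227]
ee_rot: [0.122, 0.618, 0.762, 0.15]
contact_force: [-0.2, -0.1, -0.2]
width: 0.0302
gripper_force: 0.0
t 27.2 pos [0.3868 0.1261 0.2624] box [-0.2995 -0.0118  0.2634] yaw 1.7791 tilt [ 0.374  0.079 -0.924] F [0.4 0.3 0.8] w 0.0303 0.0
```

View pics/s6.png

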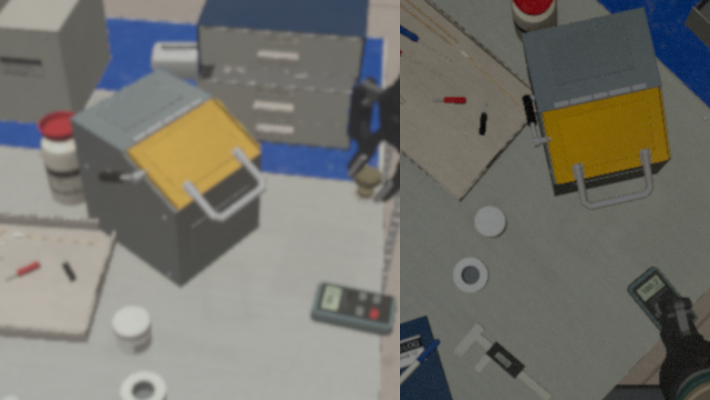

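The flap lies flat on the leaning face, the bystanders are where they were, and the hand is clear of everything. I'm handing the job in.

```bash
python3 steer.py '[{}, {}, {}]' >/dev/null; python3 -c "
from rig import manip;print(manip.sign_off())"
```

```text
the job is handed in; nothing more can be done
None
```

The job is handed in at about 27 s: by the camera views the bottle went in past the inner gate, the flap was eased fully shut without a slam and the bystanders stayed put, but sign-off returned no verdict.

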